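# Turn a terminal panel face up on the wiring board

## Robot

A 6-joint arm with a two-finger parallel gripper is mounted at the origin on the work surface. World frame = base frame: x ahead of the robot, y to its left, z up, the work surface at z = 0. Lengths are in m, angles in rad, forces in N, time in s.
With the tool pointing down it reaches from about 0.325 to 0.9 m from the base axis. Payload 6.1 kg.
Tool frame: the origin (TCP) lies between the finger pads; the fingertips stand 17 mm ahead of it and the grasp point (between the pads) lies 2 mm behind it; z points along the fingers, y is the direction in which the jaws open and shut (so a half turn about z gives the same grasp; the last joint's range is limited). The gripper opens to 87 mm and grips with 3 to 60 N. Pads are 19 mm wide; open, the fingers measure 117 mm over their backs; the gripper's body (75 mm by 190 mm) begins 51 mm behind the grasp point.
Start: joints at [1.131, 0.22, 1.526, -0, 1.395, -0.126], TCP at [0.193, 0.594, 0.24] pointing down, gripper open.
Joint ranges: [-2.98, 2.98], [-0.91, 2.08], [0.09, 2.57], [-1.24, 4.39], [0.2, 2.65], [-2.68, 2.68]. Speed limits (rad/s): [2.57, 2.57, 3.01, 3.14, 3.14, 3.14].

## Interface

Orientations are given as a 3x3 rotation matrix whose columns are the frame's x, y, z axes.
In Python, from plant import * gives the robot as it stands.
- The arm moves only by the tool jog_arm, never from a script. Its argument "moves" is a list that holds one entry, the list of rows, each a list of 5 numbers: the finger opening in cm, from 0 to 8.7, then the shift along the tool's x, y, z in cm, then the turn about the tool's z in degrees. A call has 1 to 5 rows; each row is the pose to reach, as a shift and turn from the pose measured when the call began, along the tool's axes at that moment; what a row does not reach only later rows make up. A row lasts 1/12 s, in which the tool goes at most 41.7 mm and 7.16 degrees, less where a joint would pass 70% of its speed; a pose out of reach is approached as far as the arm can. A call with a gripper value outside its range is refused whole. The fingers move at their own pace and stop on an object; "squeeze" is the grip in N (left out, the last holds). Time passes only in rows, so rows that repeat a pose let the fingers close. It gives the time, the measured TCP pose, the force and the opening at its end, in the units of the state.
- read_state(): the state, without advancing time (a new reading comes with each control period).
- read_camera(name): name is "scene" or "side" or "wrist"; returns (picture, depth): 420x560x3 uint8, red, green, blue; 420x560 float32, m along the optical axis (not along the pixel's ray), 0 where there is no reading.
- camera_info(name): a dict with "K" (3x3 intrinsics, pixels), "extrinsics" (4x4, takes a point from camera to world coordinates). Camera axes: x right, y down, z forward; pixel columns grow to the right and rows downward; lengths in m; the calibration is good to about 2 mm. The wrist camera is an equidistant fisheye: a pixel r from the principal point sees the ray r / f radians off the axis. A picture is of the moment at which its call begins: read the wrist's pose just before it. camera_info takes no time and is no camera call; for the wrist camera it gives the pose at the moment of the call.
- close_job(): hands the job in, once; it reports no verdict.
The state is a dict: "time": time; "q": joint angles; "joint_vel": joint speeds; "joint_torque": joint torques, N m; "tcp_pos": TCP position; "tool_rot": TCP orientation; "contact_force": force on the tool from outside, world axes, zero at the start; "wrist_torque": the same for the moment, N m; "width": finger opening in m.
Only numpy, scipy, OpenCV 4.12 (cv2) and the standard library are available. Lean on these libraries where they do the work, as an engineer would, in place of code of your own. Each camera call takes 0.05 s, during which the arm holds its last target. There are 200 camera calls.

## Task

Take the terminal block off the wiring board and put it in the open parts tray. Then turn the terminal panel over: lever it up on edge until it leans back against the board's sloping rest, let it lean there a moment, then lower it over gently, without letting it fall, so that it lies flat on the board bed, wholly on it and square to the rest, binding posts upward. Leave everything else on the bench where it is, and let go of everything.

Things in the scene. Friction and masses are not known exactly. Their poses are not given: they have to be found in the camera images.
- bed (a point): middle of the fixed plywood wiring board, on its upper surface, 12 mm above the bench. x points away from the robot to the back rest, y left, z up. The bed runs from x = -160 mm to the rest's foot at x = +90 mm, and 115 mm to each side in y.
- rest_foot (a point): middle of the foot of the back rest, where its front face meets the bed (axes as bed). The rest is a fixed plywood plate 230 mm wide (y), 12 mm thick, leaning back (to +x) 20 degrees from vertical; its front face runs 80 mm up the slope to 75 mm above the bed.
- panel_centre (a point): centre of the terminal panel's plate: white, 120 mm (x) by 150 mm (y) by 6 mm, loose, 0.4 kg. z comes out of the plain back: up at the start (face down), down at the end. Four black posts, 14 mm across, 30 mm tall, stand on its face (-z) at x = +-42, y = +-55 mm; it starts standing on them, underside 30 mm above the bed, +x edge some 55 to 72 mm from the rest's foot.
- breaker (a point): centre of the breaker, a grey block fixed mid-face on the panel, 60 mm (panel x) by 18 mm (y) by 27 mm tall, 13.5 mm off the plate's face; axes as the panel. Pinch it across the 18 mm; the posts' sides are 39 mm beyond its sides. Stood on its +x edge at the rest's foot and leant back, the panel stays by itself, breaker towards the robot.
- block_centre (a point): centre of the terminal block, loose grey plastic, 18 mm (x) by 50 mm (y) by 30 mm high, 0.06 kg, standing on the bed in the gap between the panel and the rest's foot, its length roughly along the rest; there is room to grasp it only by its two ends (50 mm).
- tray: open grey parts tray, fixed, 110 mm (x) by 160 mm (y) outside, 30 mm high, walls and floor about 4 mm; the origin is the centre of its underside, on the bench. It stands on the left or the right.
- decade: resistance decade box, fixed, 110 x 160 mm, 72 mm high with its knobs; origin at the centre of its underside. It stands on the side where the tray is not.
- transformer: small loose transformer, 50 x 60 mm, 52 mm high, beside the board on its left; origin at the centre of its underside. To be left alone.
- spool: loose white spool, 60 mm in diameter, 45 mm high, standing beside the board on its right; origin at the centre of its underside. To be left alone.
- screwdriver: loose screwdriver, 120 mm long, lying on the bench along the left edge of the board. To be left alone.
Mind the look-alikes: they are no part of the job. What is shaped like the tray but brown is not meant.

How it is judged:
By the outcome, as a careful person would: the job done as asked, in the order asked, and still so for the second after the job is handed in, with the robot touching nothing.
It also fails if it takes over 64 s, if anything falls off the work surface, if the arm or the gripper's body presses on something with over 40 N, if the wrist force passes 120 N, or if a joint passes its speed limit or range.

## Working session

There is one attempt and no reset: what is moved stays moved. The work goes in short steps, Python scripts to look and compute and a tool call to move; the robot and the scene stay as the last step left them, time stands still between calls to the robot, and variables do not carry over. Pictures are saved under pics/ and viewed, about 8 in all and at most 12, crops included, and the job is handed in when it is done.

Besides the shell and the picture viewer there is one more tool, called by a JSON object that holds its "op" and its "data". jog_arm: Moves the arm, as the interface text tells. Its arguments: {"type":"object","properties":{"moves":{"type":"array"},"squeeze":{"type":"number"}},"required":["moves"]}

```bash
mkdir -p pics; cat > h.py <<'E'
import numpy as np, cv2
from plant import *
def world(name,pic,d,info=None):
    i=info or camera_info(name);K=np.array(i["K"]);T=np.array(i["extrinsics"])
    v,u=np.mgrid[:d.shape[0],:d.shape[1]]
    x=(u-K[0,2])/K[0,0];y=(v-K[1,2])/K[1,1]
    if name=="wrist":
        r=np.hypot(x,y);s=np.where(r>1e-9,np.tan(np.minimum(r,1.5))/np.maximum(r,1e-9),1);x=x*s;y=y*s
    P=np.stack([x*d,y*d,d],-1)@T[:3,:3].T+T[:3,3]
    P[d<=0]=np.nan
    return P
def snap(name,tag):
    i=camera_info(name);p,d=read_camera(name)
    cv2.imwrite(f"pics/{tag}.png",p[:,:,::-1]);P=world(name,p,d,i);np.savez(f"pics/{tag}.npz",p=p,P=P)
    return p,P
E
python3 - <<'E'
from h import *
s=read_state();print({k:np.round(v,3).tolist() for k,v in s.items()})
for n in("scene","side","wrist"):
    p,P=snap(n,n+"0"); i=camera_info(n);print(n,np.round(i["K"],1).tolist(),np.round(i["extrinsics"],3).tolist())
a=cv2.imread("pics/scene0.png");b=cv2.imread("pics/side0.png")
E
ls
```

```text
{'time': 0.0, 'q': [1.131, 0.221, 1.528, -0.0, 1.395, -0.126], 'joint_vel': [0.001, -0.0, 0.001, -0.001, -0.002, -0.001], 'joint_torque': [-0.0, -49.462, -38.736, 0.07, 0.058, -0.0], 'tcp_pos': [0.193, 0.594, 0.238], 'tool_rot': [[-0.951, 0.309, -0.001], [0.309, 0.951, -0.002], [0.0, -0.002, -1.0]], 'contact_force': [-0.056, 0.947, -0.107], 'wrist_torque': [0.029, 0.02, -0.04], 'width': 0.087}
scene [[418.3, 0.0, 280.6], [0.0, 418.3, 210.0], [0.0, 0.0, 1.0]] [[0.5, 0.727, -0.47, 0.969], [0.866, -0.411, 0.285, -0.276], [0.014, -0.55, -0.835, 0.872], [0.0, 0.0, 0.0, 1.0]]
side [[460.3, 0.0, 275.5], [0.0, 460.3, 214.2], [0.0, 0.0, 1.0]] [[-0.952, -0.242, 0.189, 0.323], [-0.307, 0.74, -0.599, 0.645], [0.005, -0.628, -0.778, 0.883], [0.0, 0.0, 0.0, 1.0]]
wrist [[325.2, 0.0, 278.8], [0.0, 325.2, 214.3], [0.0, 0.0, 1.0]] [[0.309, 0.922, 0.233, 0.129], [0.951, -0.299, -0.077, 0.614], [-0.002, 0.245, -0.969, 0.385], [0.0, 0.0, 0.0, 1.0]]
h.py
pics
```

View pics/scene0.png

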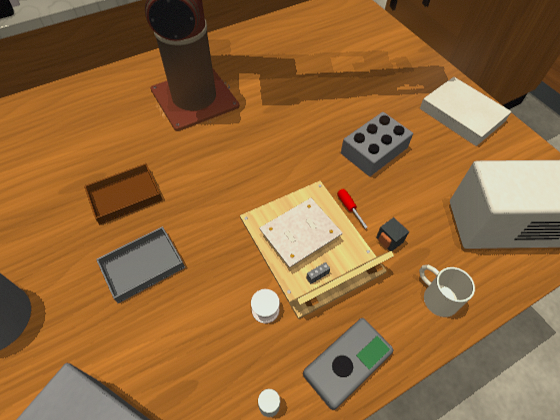

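View pics/side0.png

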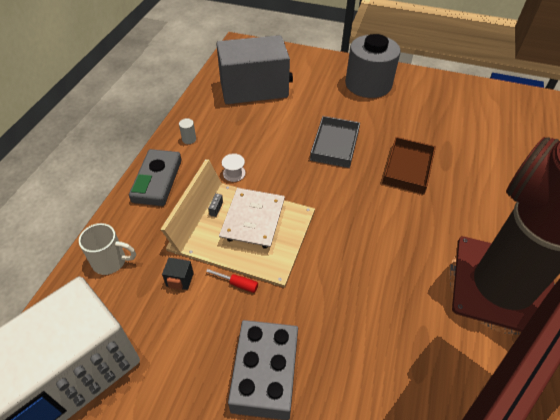

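```bash
cat > m.py <<'E'
from h import *
def rect(pts):
    (c,(w,h),a)=cv2.minAreaRect((pts[:,:2]*1000).astype(np.float32)); return np.round(c,1),np.round((w,h),1),round(a,1),np.round(np.median(pts[:,2])*1000,1)
def comp(m,seed):
    n,l=cv2.connectedComponents(m.astype(np.uint8)); return l==l[seed[1],seed[0]]
E
python3 - <<'E'
from m import *
px={"scene":dict(panel=(300,215),block=(318,271),tray=(141,264),brown=(124,192),bed=(330,245)),
"side":dict(panel=(250,225),block=(216,203),tray=(336,143),brown=(408,165),bed=(295,215))}
for n in px:
    f=np.load(f"pics/{n}0.npz");P=f["P"];p=f["p"]
    for k,(u,v) in px[n].items(): print(n,k,np.round(P[v,u],4),p[v,u])
    Z=P[...,2]
    wx,wy=P[...,0],P[...,1]
    hsv=cv2.cvtColor(p,cv2.COLOR_RGB2HSV)
    pan=comp((Z>.042)&(Z<.056)&(hsv[...,1]<60)&(hsv[...,2]>150),px[n]["panel"]); print("panel",rect(P[pan]),pan.sum())
    bl=comp((Z>.034)&(Z<.05)&(hsv[...,1]<70)&(hsv[...,2]<150),px[n]["block"]); print("block",rect(P[bl]),bl.sum())
    u,v=px[n]["bed"];bed=(Z>.006)&(Z<.02)&(hsv[...,1]<160)&(hsv[...,2]>150);bed=comp(bed,(u,v)); print("bed",rect(P[bed]),bed.sum())
    u,v=px[n]["tray"]; c=P[v,u]; tr=(np.hypot(wx-c[0],wy-c[1])<.12)&(hsv[...,1]<70)&(Z<.045)&(Z>.024);  print("trayrim",rect(P[tr]),tr.sum())
    q=P[bed|pan]; 
    rs=(Z>.03)&(Z<.1)&(hsv[...,1]<160)&(hsv[...,2]>120)&(np.hypot(wx-P[px[n]['panel'][1],px[n]['panel'][0]][0],wy-P[px[n]['panel'][1],px[n]['panel'][0]][1])<.25)&~pan&(Z>.07); print("resttop",rect(P[rs]),rs.sum(),np.nanmax(P[rs][:,2]))
E
```

```text
scene panel [0.5415 0.0369 0.0518] [227 216 190]
scene block [ 0.6791 -0.0009  0.0425] [132 130 124]
scene tray [ 0.4534 -0.3295  0.0074] [125 125 120]
scene brown [ 0.2369 -0.2982  0.0037] [119  65  21]
scene bed [0.6254 0.0707 0.0094] [146 116  69]
panel (array([573.8,  17.9]), array([121. , 150.6]), 5.4, np.float64(48.3)) 2886
block (array([677. ,   0.9]), array([17.7, 49.9]), 2.8, np.float64(41.9)) 149
bed (array([-626.4, -397.5]), array([0., 0.]), 0.0, np.float64(nan)) 229472
trayrim (array([ 455.3, -329.1]), array([111.8, 159.6]), 2.9, np.float64(29.0)) 512
resttop (array([729.3,  30. ]), array([229.9,  17.7]), 88.4, np.float64(85.4)) 667 0.09047777358362252
side panel [0.5711 0.051  0.0471] [228 218 199]
side block [0.6747 0.0061 0.0365] [117 113 110]
side tray [ 0.4533 -0.3275  0.004 ] [114 111 109]
side brown [ 0.2491 -0.3061  0.0013] [104  55  28]
side bed [ 0.4888 -0.0393  0.0088] [230 206 142]
panel (array([575.8,  21.5]), array([120.1, 152.7]), 4.9, np.float64(46.3)) 2496
block (array([677.6,   5.5]), array([19.3, 49.2]), 5.6, np.float64(40.0)) 114
bed (array([579.6,  37.8]), array([232.7, 256. ]), 88.4, np.float64(10.4)) 5267
trayrim (array([ 456.2, -324.1]), array([109.7, 164.5]), 2.8, np.float64(26.8)) 233
resttop (array([730.9,  33.4]), array([231.8,  19.6]), 87.9, np.float64(81.3)) 721 0.08876292873054203
```

Views: grey tray at scene (141,264), its brown look‑alike at (124,192). The panel is at (301,232) with the terminal block at (318,271). The decade (376,143), transformer and spool are to be left alone. The grey tray is the one meant, on the right. I start towards the block.

{"op": "jog_arm", "data": {"moves": [[[8.7,-3.4,-2.2,0,-5],[8.7,-6.9,-4.4,0,-11],[8.7,-10.4,-6.6,0,-16],[8.7,-13.9,-8.9,0,-22],[8.7,-17.5,-11.2,0,-22]]]}}

```text
time: 0.57
tcp_pos: [0.3243, 0.4328, 0.2385]
tool_rot: [[-0.997, -0.076, -0.001], [-0.076, 0.997, -0.002], [0.001, -0.002, -1.0]]
contact_force: [0.5, 1.1, -1.0]
width: 0.0867
```

```bash
cat >> m.py <<'E'
def go(x,y,z,yaw):
    "tool-frame cm / deg to world mm target; yaw = angle of panel-type x axis (tool y at yaw+90)"
    s=read_state();R=np.array(s["tool_rot"]);t=np.array(s["tcp_pos"])*1000
    a=np.degrees(np.arctan2(R[1,1],R[0,1]));
    turn=-((yaw+90-a+90)%180-90)
    print("t",round(s["time"],2),"tcp",t.round(1),"yawy",a.round(1),"w",round(s["width"]*1000,1),"F",np.round(s["contact_force"],1),"-> cm",((R.T@(np.array([x,y,z])-t))/10).round(2),"turn",turn.round(1))
E
python3 - <<'E'
from m import *
go(677,3,140,4)
# front face of rest and bed plane from side camera
f=np.load("pics/side0.npz");P=f["P"].reshape(-1,3)*1000
b=np.array([611,35]);ex=np.array([np.cos(np.radians(-1.8)),np.sin(np.radians(-1.8))]);ey=np.array([-ex[1],ex[0]])
X=(P[:,:2]-b)@ex;Y=(P[:,:2]-b)@ey;Z=P[:,2]-12
for z in (15,30,45,60):
    m=(abs(Z-z)<4)&(abs(Y)<100)&(X>80)&(X<130)
    pf=np.polyfit(Y[m],X[m],1);print(z,pf.round(3),m.sum())
for nm in("side0","scene0"):
    f=np.load(f"pics/{nm}.npz");P=f["P"].reshape(-1,3)*1000;X=(P[:,:2]-b)@ex;Y=(P[:,:2]-b)@ey;Z=P[:,2]-12
    m=(abs(Z)<5)&(X>-200)&(X<60)&(abs(Y)<150); print(nm,np.percentile(X[m],[.5,99.5]),np.percentile(Y[m],[.5,99.5]),np.median(Z[m]))
E
```

```text
t 0.57 tcp [324.3 432.8 238.5] yawy 94.4 w 86.7 F [ 0.5  1.1 -1. ] -> cm [-31.89 -45.53   9.89] turn 0.4
15 [-5.0000e-03  9.6964e+01] 190
30 [-3.00000e-03  1.02284e+02] 182
45 [-2.00000e-03  1.07696e+02] 189
60 [-3.00000e-03  1.13212e+02] 192
side0 [-158.99295002   59.28547848] [-111.24577069  142.67337498] -1.6323935322492433
scene0 [-160.61574802   59.31682901] [-116.15444595  138.86316365] 0.3164546740445182
```

{"op": "jog_arm", "data": {"moves": [[[8.7,-2.4,-3.4,0],[8.7,-4.8,-6.8,0],[8.7,-7.2,-10.2,0],[8.7,-9.6,-13.6,0],[8.7,-12,-17,0]]]}}

```text
schema error: expected 5 numbers
```

{"op": "jog_arm", "data": {"moves": [[[8.7,-2.4,-3.4,0,0],[8.7,-4.8,-6.8,0,0],[8.7,-7.2,-10.2,0,0],[8.7,-9.6,-13.6,0,0],[8.7,-12,-17,0,0]]]}}

```text
time: 0.98
tcp_pos: [0.4569, 0.2717, 0.2386]
tool_rot: [[-0.997, -0.076, -0.001], [-0.076, 0.997, -0.002], [0.001, -0.002, -1.0]]
contact_force: [0.3, 0.2, -0.0]
width: 0.0867
```

{"op": "jog_arm", "data": {"moves": [[[8.7,-2.4,-3.4,1,0],[8.7,-4.8,-6.8,2,0],[8.7,-7.2,-10.2,3,0],[8.7,-9.6,-13.6,4,0],[8.7,-12,-17,5,0]]]}}

```text
time: 1.4
tcp_pos: [0.5856, 0.1151, 0.1898]
tool_rot: [[-0.997, -0.076, -0.001], [-0.076, 0.997, -0.002], [0.001, -0.002, -1.0]]
contact_force: [1.1, 1.1, 0.0]
width: 0.0871
```

```bash
python3 - <<'E'
from m import *
go(677,3,120,4)
E
```

```text
t 1.4 tcp [585.6 115.1 189.8] yawy 94.4 w 87.1 F [1.1 1.1 0. ] -> cm [ -8.27 -11.86   6.99] turn 0.4
```

{"op": "jog_arm", "data": {"moves": [[[8.7,-2.5,-3.6,1.5,0],[8.7,-5,-7.2,3.5,0],[8.7,-7.5,-10.8,5.5,0],[8.7,-8.3,-11.9,7,0],[8.7,-8.3,-11.9,7,0]]]}}

```text
time: 1.82
tcp_pos: [0.6765, -0.0027, 0.1124]
tool_rot: [[-0.997, -0.072, -0.009], [-0.072, 0.997, -0.003], [0.009, -0.002, -1.0]]
contact_force: [-0.9, -0.2, -1.3]
width: 0.087
```

```bash
python3 - <<'E'
from m import *
p,P=snap("wrist","w1");Q=P*1000
hsv=cv2.cvtColor(p,cv2.COLOR_RGB2HSV)
near=(abs(Q[...,0]-677)<30)&(abs(Q[...,1]-3)<45)
m=near&(Q[...,2]>34)&(Q[...,2]<50)&(hsv[...,1]<70);print("block",m.sum(),rect(P[m]) if m.sum() else "", np.argwhere(m).mean(0))
m=(Q[...,2]>40)&(Q[...,2]<58)&(hsv[...,1]<70)&(hsv[...,2]>140)&(Q[...,0]<665)&(Q[...,0]>480)&(abs(Q[...,1]-20)<120);print("panel",m.sum(),rect(P[m]))
go(677,3,42,4)
E
```

```text
block 1825 (array([677.4,   2.4]), array([17.6, 49.1]), 2.2, np.float64(43.2)) [232.30082192 287.23287671]
panel 36989 (array([575.1,  19.4]), array([120.1, 150.2]), 5.0, np.float64(49.1))
t 1.87 tcp [ 6.757e+02 -2.000e-01  1.145e+02] yawy 94.2 w 86.7 F [-0.2  0.9 -0. ] -> cm [-0.22  0.31  7.25] turn 0.2
```

View pics/w1.png

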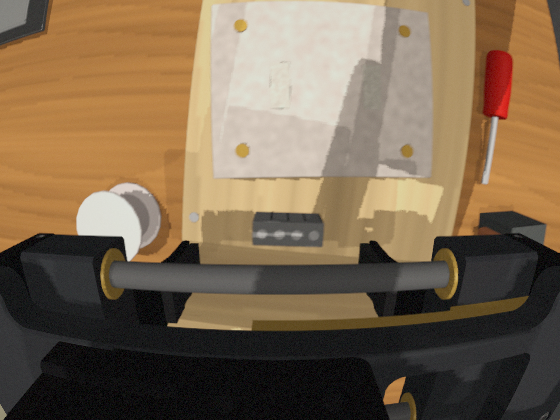

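{"op": "jog_arm", "data": {"moves": [[[8.7,-0.2,0.2,2,2],[8.7,-0.2,0.2,4,2],[8.7,-0.2,0.2,6,2],[8.7,-0.2,0.2,7.2,2],[8.7,-0.2,0.2,7.2,2]]]}}

```text
time: 2.28
tcp_pos: [0.6743, 0.0031, 0.0396]
tool_rot: [[-0.999, -0.038, -0.014], [-0.038, 0.999, -0.0], [0.014, 0.0, -1.0]]
contact_force: [-0.5, -0.3, -0.1]
width: 0.0871
```

{"op": "jog_arm", "data": {"moves": [[[4,0,0,0,0],[4,0,0,0,0],[4,0,0,0,0],[4,0,0,0,0],[4,0,0,0,0]]], "squeeze": 12}}

```text
time: 2.7
tcp_pos: [0.6751, 0.0031, 0.041]
tool_rot: [[-0.999, -0.038, -0.012], [-0.038, 0.999, -0.001], [0.012, -0.0, -1.0]]
contact_force: [-0.8, -0.5, -0.2]
width: 0.0615
```

{"op": "jog_arm", "data": {"moves": [[[4,0,0,0,0],[4,0,0,-1.5,0],[4,0,0,-4,0],[4,0,0,-7,0],[4,0,0,-10,0]]]}}

```text
time: 3.12
tcp_pos: [0.6759, 0.0031, 0.1426]
tool_rot: [[-0.999, -0.038, -0.013], [-0.038, 0.999, -0.0], [0.013, 0.0, -1.0]]
contact_force: [-0.2, -0.7, -0.3]
width: 0.0499
```

```bash
python3 - <<'E'
from m import *
go(455.5,-327,120,2.5)
E
```

```text
t 3.12 tcp [675.9   3.1 142.6] yawy 92.2 w 49.9 F [-0.2 -0.7 -0.3] -> cm [ 23.26 -32.15   2.56] turn -0.3
```

```bash
python3 - <<'E'
from m import *
for n in("wrist","side"):
    p,P=snap(n,n+"2");Q=P*1000;hsv=cv2.cvtColor(p,cv2.COLOR_RGB2HSV)
    m=(abs(Q[...,0]-677)<22)&(abs(Q[...,1]-3)<24)&(Q[...,2]>30)&(Q[...,2]<190)
    print(n,m.sum(),np.nanpercentile(Q[m],[2,50,98],axis=0).round(0).tolist() if m.sum() else "")
w=cv2.imread("pics/wrist2.png");s=cv2.imread("pics/side2.png")[110:290,130:330]
cv2.imwrite("pics/c2.png",np.hstack([w[150:420,150:430],cv2.resize(s,(300,270))]))
E
```

```text
wrist 1883 [[670.0, -20.0, 109.0], [672.0, 3.0, 127.0], [673.0, 26.0, 138.0]]
side 72 [[673.0, -21.0, 112.0], [676.0, 4.0, 126.0], [681.0, 26.0, 179.0]]
```

View pics/c2.png

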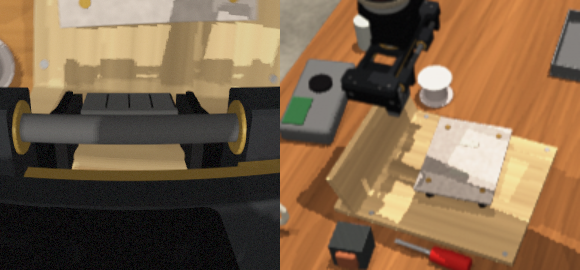

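{"op": "jog_arm", "data": {"moves": [[[4,2.3,-3.2,0,0],[4,4.6,-6.4,0,0],[4,6.9,-9.6,0,0],[4,9.3,-12.8,0,0],[4,11.6,-16,0,0]]]}}

```text
time: 3.63
tcp_pos: [0.5696, -0.1628, 0.1504]
tool_rot: [[-0.999, -0.039, 0.0], [-0.039, 0.999, -0.002], [-0.0, -0.002, -1.0]]
contact_force: [0.8, -0.8, -0.9]
width: 0.0499
```

{"op": "jog_arm", "data": {"moves": [[[4,2.3,-3.2,0,0],[4,4.6,-6.4,1,0],[4,6.9,-9.6,2,0],[4,9.3,-12.8,2.5,0],[4,11.6,-16,2.5,0]]]}}

```text
time: 4.05
tcp_pos: [0.4577, -0.3278, 0.1247]
tool_rot: [[-0.999, -0.039, -0.001], [-0.039, 0.999, -0.0], [0.001, -0.0, -1.0]]
contact_force: [0.8, -1.1, -0.8]
width: 0.0498
```

```bash
python3 - <<'E'
from m import *
go(455.5,-327,40,2.5)
E
```

```text
t 4.05 tcp [ 457.7 -327.8  124.7] yawy 92.2 w 49.8 F [ 0.8 -1.1 -0.8] -> cm [0.2  0.09 8.47] turn -0.3
```

{"op": "jog_arm", "data": {"moves": [[[4,0.1,0,2.5,0],[4,0.1,0,5,0],[4,0.1,0,7,0],[4,0.1,0,8,0],[4,0.1,0,8.4,0]]]}}

```text
time: 4.47
tcp_pos: [0.4555, -0.327, 0.0399]
tool_rot: [[-0.999, -0.039, -0.004], [-0.039, 0.999, 0.002], [0.004, 0.002, -1.0]]
contact_force: [-7.0, 6.4, 17.5]
width: 0.05
```

{"op": "jog_arm", "data": {"moves": [[[4,0,0,0,0],[5.5,0,0,0,0],[6.5,0,0,0,0],[6.5,0,0,0,0],[6.5,0,0,0,0]]]}}

```text
time: 4.88
tcp_pos: [0.456, -0.3272, 0.0406]
tool_rot: [[-0.999, -0.039, -0.003], [-0.039, 0.999, 0.001], [0.003, 0.001, -1.0]]
contact_force: [-0.0, 0.0, 0.0]
width: 0.063
```

{"op": "jog_arm", "data": {"moves": [[[6.5,0,0,-2,0],[6.5,0,0,-5,0],[6.5,0,0,-9,0],[6.5,0,0,-12,0],[6.5,0,0,-14,0]]]}}

```text
time: 5.3
tcp_pos: [0.4577, -0.3285, 0.185]
tool_rot: [[-0.999, -0.039, 0.001], [-0.039, 0.999, -0.002], [-0.001, -0.002, -1.0]]
contact_force: [0.6, -0.3, 0.1]
width: 0.0652
```

```bash
python3 - <<'E'
from m import *
# pressing pose: finger -x corner at panel x=55 -> tcp at panel x=64.5, y=0
pc=np.array([575.1,19.6]);a=np.radians(5.1);e=np.array([np.cos(a),np.sin(a)])
t=pc+e*64.5;print(t)
go(*t,160,5.1)
p,P=snap("scene","scene3");Q=P*1000
m=(abs(Q[...,0]-455)<45)&(abs(Q[...,1]+327)<60)&(Q[...,2]>15)&(Q[...,2]<60);print(m.sum(),np.nanmean(Q[m],axis=0))
E
```

```text
[639.34464872  25.33368215]
t 5.3 tcp [ 457.7 -328.5  185. ] yawy 92.3 w 65.2 F [ 0.6 -0.3  0.1] -> cm [-19.54  34.64   2.43] turn -2.8
268 [ 461.49465017 -327.49044094   30.61805892]
```

{"op": "jog_arm", "data": {"moves": [[[6.5,-2,3.5,0,0],[6.5,-4,7,0,0],[6.5,-6,10.5,0,0],[6.5,-8,14,0,0],[6.5,-10,17.5,0,0]]]}}

```text
time: 5.77
tcp_pos: [0.5528, -0.1493, 0.1882]
tool_rot: [[-0.999, -0.039, 0.005], [-0.039, 0.999, -0.006], [-0.005, -0.007, -1.0]]
contact_force: [0.6, 0.5, -0.1]
width: 0.0653
```

{"op": "jog_arm", "data": {"moves": [[[6.5,-2,3.5,1,0],[6.5,-4,7,2,0],[6.5,-6,10.5,3,0],[6.5,-8,14,4,-2.8],[6.5,-9.5,17.1,5,-2.8]]]}}

```text
time: 6.18
tcp_pos: [0.6424, 0.0275, 0.1373]
tool_rot: [[-0.996, -0.091, 0.006], [-0.091, 0.996, -0.006], [-0.006, -0.007, -1.0]]
contact_force: [0.6, -0.5, 1.0]
width: 0.0649
```

```bash
python3 - <<'E'
from m import *
go(639.3,25.3,70,5.1)
E
```

```text
t 6.18 tcp [642.4  27.5 137.3] yawy 95.2 w 64.9 F [ 0.6 -0.5  1. ] -> cm [ 0.37 -0.14  6.73] turn 0.1
```

{"op": "jog_arm", "data": {"moves": [[[6.5,0.2,-0.1,2.5,0],[6.5,0.3,-0.1,5,0],[6.5,0.3,-0.1,6.5,0],[6.5,0.3,-0.1,6.8,0],[6.5,0.3,-0.1,6.8,0]]]}}

```text
time: 6.6
tcp_pos: [0.639, 0.026, 0.0681]
tool_rot: [[-0.996, -0.091, 0.004], [-0.091, 0.996, -0.006], [-0.003, -0.006, -1.0]]
contact_force: [-0.6, -0.4, 0.2]
width: 0.0649
```

```bash
python3 - <<'E'
from m import *
p,P=snap("wrist","w4");Q=P*1000
hsv=cv2.cvtColor(p,cv2.COLOR_RGB2HSV)
m=(Q[...,2]>40)&(Q[...,2]<58)&(hsv[...,1]<70)&(hsv[...,2]>140)&(Q[...,0]<665)&(Q[...,0]>480)&(abs(Q[...,1]-20)<120);print("panel",m.sum(),rect(P[m]))
go(639.3,25.3,66,5.1)
s=cv2.imread("pics/w4.png")
p,P=snap("side","s4")
cv2.imwrite("pics/c4.png",np.hstack([s[60:330,100:460],cv2.resize(cv2.imread("pics/s4.png")[130:290,130:330],(338,270))]))
E
```

```text
panel 58801 (array([575.4,  19.1]), array([120.3, 150.7]), 4.8, np.float64(49.1))
t 6.65 tcp [640.   25.7  69.6] yawy 95.2 w 64.9 F [ 0.9 -0.1  0.3] -> cm [ 0.08 -0.03  0.36] turn 0.1
```

View pics/c4.png

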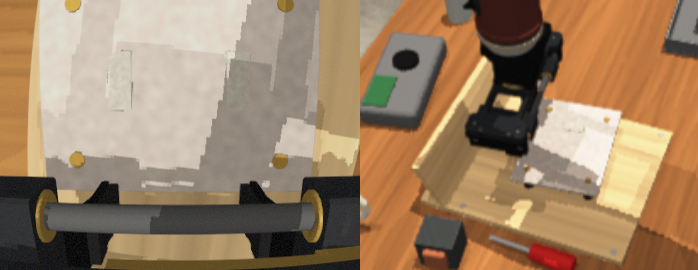

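{"op": "jog_arm", "data": {"moves": [[[6.5,-0.15,0,0.2,0],[6.5,-0.15,0,0.4,0],[6.5,-0.15,0,0.5,0],[6.5,-0.15,0,0.5,0]]], "squeeze": 20}}

```text
time: 7.03
tcp_pos: [0.6424, 0.0254, 0.0659]
tool_rot: [[-0.996, -0.09, 0.008], [-0.09, 0.996, -0.007], [-0.008, -0.007, -1.0]]
contact_force: [0.7, -0.3, -0.2]
width: 0.065
```

{"op": "jog_arm", "data": {"moves": [[[6.5,-0.05,0,0.1,0],[6.5,-0.1,0,0.17,0],[6.5,-0.1,0,0.17,0]]]}}

```text
time: 7.28
tcp_pos: [0.6435, 0.0255, 0.065]
tool_rot: [[-0.996, -0.09, 0.009], [-0.091, 0.996, -0.006], [-0.008, -0.007, -1.0]]
contact_force: [-3.1, -0.5, 5.6]
width: 0.0644
```

{"op": "jog_arm", "data": {"moves": [[[6.5,-0.05,0,0.06,0],[6.5,-0.15,0,0.1,0],[6.5,-0.3,0,0.15,0],[6.5,-0.4,0,0.2,0]]]}}

```text
time: 7.62
tcp_pos: [0.6475, 0.0259, 0.0637]
tool_rot: [[-0.996, -0.091, 0.008], [-0.091, 0.996, -0.007], [-0.007, -0.007, -1.0]]
contact_force: [-3.4, 0.4, 5.1]
width: 0.0651
```

```bash
cat >> m.py <<'E'
def panelfit(names=("scene","side"),tag="x",show=False):
    pc=np.array([575.3,19.3]);a=np.radians(5);e=np.array([np.cos(a),np.sin(a)]);f=np.array([-e[1],e[0]])
    for n in names:
        p,P=snap(n,n+tag);Q=P*1000;hsv=cv2.cvtColor(p,cv2.COLOR_RGB2HSV)
        X=(Q[...,:2]-pc)@e;Y=(Q[...,:2]-pc)@f
        m=(X>-80)&(X<110)&(abs(Y)<80)&(hsv[...,1]<60)&(hsv[...,2]>120)&(Q[...,2]>20)
        l,k,st,_=cv2.connectedComponentsWithStats(m.astype(np.uint8));j=1+np.argmax(st[1:,4]);m=k==j
        x,y,z=X[m],Y[m],Q[m][:,2];c=np.median(np.c_[x,y,z],0);A=np.c_[x,y,z]-c
        g=(np.linalg.norm(A,axis=1)<120);w,v=np.linalg.eigh(np.cov(A[g].T));nv=v[:,0]*np.sign(v[2,0])
        print(n,m.sum(),"alpha",np.degrees(np.arctan2(nv[0],nv[2])).round(1),"ny",nv[1].round(3),"x",np.percentile(x,[1,99]).round(1),"y",np.percentile(y,[1,99]).round(1),"z",np.percentile(z,[1,99]).round(1))
E
python3 - <<'E'
from m import *
panelfit(tag="5")
E
```

```text
scene 902 alpha 3.8 ny -0.015 x [-55.3  58.3] y [-75.7  50.6] z [ 45.7 206.2]
side 2362 alpha 6.8 ny -0.002 x [-53.6  60.9] y [-71.1  76.4] z [43.6 60.3]
```

{"op": "jog_arm", "data": {"moves": [[[6.5,-0.1,0,0.08,0],[6.5,-0.25,0,0.15,0],[6.5,-0.4,0,0.24,0],[6.5,-0.55,0,0.32,0],[6.5,-0.67,0,0.4,0]]]}}

```text
time: 8.13
tcp_pos: [0.6544, 0.0265, 0.0592]
tool_rot: [[-0.996, -0.09, 0.008], [-0.091, 0.996, -0.006], [-0.008, -0.007, -1.0]]
contact_force: [-0.1, 0.1, -0.4]
width: 0.0651
```

```bash
python3 - <<'E'
from m import *
panelfit(("side",),tag="6")
E
```

```text
side 2504 alpha 0.0 ny -0.003 x [-58.3  58. ] y [-71.3  75.8] z [42.5 50. ]
```

{"op": "jog_arm", "data": {"moves": [[[6.5,-0.3,0,-0.8,0],[6.5,0,0,-2,0],[6.5,0.7,0,-1.6,0],[6.5,1.4,0,-1.2,0],[6.5,1.4,0,-1,0]]]}}

```text
time: 8.6
tcp_pos: [0.6384, 0.0253, 0.0682]
tool_rot: [[-0.996, -0.091, 0.006], [-0.091, 0.996, -0.006], [-0.006, -0.007, -1.0]]
contact_force: [-0.4, -0.2, -0.8]
width: 0.0649
```

```bash
python3 - <<'E'
from m import *
p,P=snap("wrist","w7");Q=P*1000
hsv=cv2.cvtColor(p,cv2.COLOR_RGB2HSV)
m=(Q[...,2]>40)&(Q[...,2]<58)&(hsv[...,1]<70)&(hsv[...,2]>140)&(Q[...,0]<665)&(Q[...,0]>480)&(abs(Q[...,1]-20)<120);r=rect(P[m]);print("panel",m.sum(),r)
a=np.radians(5);e=np.array([np.cos(a),np.sin(a)])
go(*(r[0]+e*64.5),64,5)
E
```

```text
panel 58626 (array([575.1,  19.2]), array([120.1, 150.3]), 4.9, np.float64(49.1))
t 8.65 tcp [638.5  25.4  67.6] yawy 95.2 w 64.6 F [-0.2  0.4 -0.4] -> cm [-0.08 -0.06  0.36] turn 0.2
```

{"op": "jog_arm", "data": {"moves": [[[6.5,-0.1,0,0.2,0],[6.5,-0.1,0,0.3,0],[6.5,-0.1,0,0.38,0],[6.5,-0.1,0,0.38,0]]]}}

```text
time: 8.98
tcp_pos: [0.6403, 0.0255, 0.065]
tool_rot: [[-0.996, -0.09, 0.007], [-0.09, 0.996, -0.006], [-0.006, -0.007, -1.0]]
contact_force: [-2.3, 0.6, 8.6]
width: 0.0651
```

{"op": "jog_arm", "data": {"moves": [[[6.5,-0.1,0,0.2,0],[6.5,-0.25,0,0.24,0],[6.5,-0.4,0,0.28,0],[6.5,-0.5,0,0.32,0],[6.5,-0.6,0,0.36,0]]]}}

```text
time: 9.4
tcp_pos: [0.6469, 0.026, 0.0625]
tool_rot: [[-0.996, -0.09, 0.008], [-0.09, 0.996, -0.006], [-0.007, -0.007, -1.0]]
contact_force: [-2.1, 0.9, 7.8]
width: 0.0645
```

```bash
python3 - <<'E'
from m import *
panelfit(("side",),tag="8")
E
```

```text
side 2229 alpha 12.6 ny -0.001 x [-49.1  62.8] y [-71.1  76.1] z [43.  69.9]
```

{"op": "jog_arm", "data": {"moves": [[[6.5,-0.1,0,0.18,0],[6.5,-0.22,0,0.24,0],[6.5,-0.36,0,0.32,0],[6.5,-0.49,0,0.4,0],[6.5,-0.62,0,0.5,0]]]}}

```text
time: 9.87
tcp_pos: [0.6541, 0.0267, 0.0584]
tool_rot: [[-0.996, -0.09, 0.01], [-0.09, 0.996, -0.006], [-0.009, -0.007, -1.0]]
contact_force: [-0.7, 1.0, 5.4]
width: 0.0648
```

```bash
python3 - <<'E'
from m import *
panelfit(("side",),tag="9")
E
```

```text
side 1930 alpha 25.7 ny -0.001 x [-34.4  69.9] y [-69.8  76.6] z [39.2 89.8]
```

{"op": "jog_arm", "data": {"moves": [[[6.5,-0.06,0,0.21,0],[6.5,-0.18,0,0.31,0],[6.5,-0.3,0,0.42,0],[6.5,-0.41,0,0.54,0],[6.5,-0.52,0,0.67,0]]]}}

```text
time: 10.33
tcp_pos: [0.6607, 0.0272, 0.0522]
tool_rot: [[-0.996, -0.09, 0.012], [-0.09, 0.996, -0.006], [-0.012, -0.007, -1.0]]
contact_force: [2.7, 1.1, 4.0]
width: 0.065
```

```bash
python3 - <<'E'
from m import *
panelfit(("side",),tag="10")
E
```

```text
side 1501 alpha 39.3 ny -0.0 x [-14.9  75.5] y [-69.   77.1] z [ 33.5 106.8]
```

{"op": "jog_arm", "data": {"moves": [[[6.5,-0.03,0,0.19,0],[6.5,-0.13,0,0.33,0],[6.5,-0.23,0,0.47,0],[6.5,-0.32,0,0.62,0],[6.5,-0.4,0,0.78,0]]]}}

```text
time: 10.8
tcp_pos: [0.6656, 0.0275, 0.0442]
tool_rot: [[-0.996, -0.09, 0.014], [-0.09, 0.996, -0.006], [-0.013, -0.007, -1.0]]
contact_force: [4.2, 1.3, 2.6]
width: 0.065
```

```bash
python3 - <<'E'
from m import *
panelfit(("side",),tag="11")
E
```

```text
side 720 alpha 53.9 ny 0.002 x [11.  70.8] y [-67.6  77.3] z [ 39.9 120.6]
```

{"op": "jog_arm", "data": {"moves": [[[6.5,0,0,0.15,0],[6.5,-0.03,0,0.3,0],[6.5,-0.07,0,0.42,0],[6.5,-0.11,0,0.54,0],[6.5,-0.15,0,0.64,0]]]}}

```text
time: 11.27
tcp_pos: [0.6659, 0.0276, 0.0363]
tool_rot: [[-0.996, -0.09, 0.011], [-0.09, 0.996, -0.006], [-0.01, -0.006, -1.0]]
contact_force: [0.4, 0.3, 2.1]
width: 0.065
```

```bash
python3 - <<'E'
from m import *
panelfit(("side","scene"),tag="12")
E
```

```text
side 226 alpha 67.3 ny 0.006 x [34.3 61.2] y [-67.8  78.1] z [ 65.7 125.9]
scene 173 alpha 67.2 ny 0.023 x [33.8 51.5] y [-75.8 -28.7] z [103.3 130.1]
```

{"op": "jog_arm", "data": {"moves": [[[6.5,-0.3,0,0,0],[6.5,-0.7,0,-0.3,0],[6.5,-1.2,0,-1,0],[6.5,-1.2,0,-3,0],[6.5,-1.2,0,-6,0]]]}}

```text
time: 11.78
tcp_pos: [0.6752, 0.0292, 0.0942]
tool_rot: [[-0.996, -0.09, 0.004], [-0.09, 0.996, -0.005], [-0.004, -0.005, -1.0]]
contact_force: [-0.3, -1.1, -1.2]
width: 0.0649
```

{"op": "jog_arm", "data": {"moves": [[[8.7,0,0,-3,0],[8.7,0,0,-6,0],[8.7,0,0,-9,0],[8.7,1.5,0,-10,0],[8.7,3,0,-10,0]]]}}

```text
time: 12.2
tcp_pos: [0.6478, 0.0268, 0.2001]
tool_rot: [[-0.996, -0.09, 0.013], [-0.09, 0.996, -0.006], [-0.012, -0.007, -1.0]]
contact_force: [-0.2, 0.3, -0.4]
width: 0.0849
```

```bash
python3 - <<'E'
from m import *
panelfit(("side","scene"),tag="13")
p,P=snap("wrist","w13");Q=P*1000
hsv=cv2.cvtColor(p,cv2.COLOR_RGB2HSV)
m=(Q[...,2]>118)&(Q[...,2]<140)&(hsv[...,1]<80)&(hsv[...,2]>100)&(abs(Q[...,0]-615)<50)&(abs(Q[...,1]-20)<100);print(m.sum(),rect(P[m]) if m.sum() else "")
go(620,23,145,95)
cv2.imwrite("pics/c13.png",np.hstack([cv2.imread("pics/w13.png")[::2,::2],cv2.resize(cv2.imread("pics/side13.png")[130:290,130:330],(262,210))]))
E
```

```text
side 181 alpha 66.5 ny 0.003 x [34.1 68.8] y [-69.6  75. ] z [ 49.3 127. ]
scene 2017 alpha 68.9 ny 0.004 x [36.7 78.3] y [-75.1  71.2] z [ 21.6 125.2]
2331 (array([613.7,  22.5]), array([  9.3, 150.1]), 5.2, np.float64(125.9))
t 12.35 tcp [644.9  27.  195.1] yawy 95.2 w 86.7 F [ 0.7  1.  -0.8] -> cm [ 2.54 -0.15  5.  ] turn -89.8
```

View pics/c13.png

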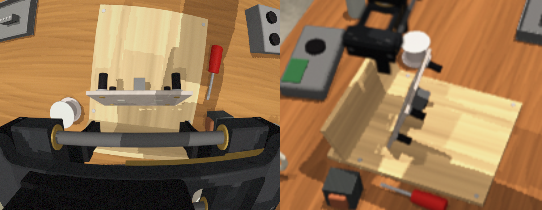

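{"op": "jog_arm", "data": {"moves": [[[8.7,0.6,0,0,7],[8.7,1.2,-0.1,0,14],[8.7,1.8,-0.1,0,21],[8.7,2.4,-0.1,0,28],[8.7,2.9,-0.2,0,35]]]}}

```text
time: 12.77
tcp_pos: [0.6162, 0.0226, 0.1942]
tool_rot: [[-0.865, 0.503, 0.004], [0.503, 0.865, -0.005], [-0.006, -0.002, -1.0]]
contact_force: [0.0, 0.6, -0.1]
width: 0.0873
```

{"op": "jog_arm", "data": {"moves": [[[8.7,0,0,0,7],[8.7,0,0,0,14],[8.7,0,0,0,21],[8.7,0,0,0,28],[8.7,0,0,0,35]]]}}

```text
time: 13.18
tcp_pos: [0.6166, 0.0226, 0.1935]
tool_rot: [[-0.414, 0.91, 0.003], [0.91, 0.414, -0.005], [-0.005, 0.0, -1.0]]
contact_force: [-0.1, 0.4, 0.2]
width: 0.0871
```

{"op": "jog_arm", "data": {"moves": [[[8.7,0,0,0,7],[8.7,0,0,0,14],[8.7,0,0,0,20],[8.7,0,0,0,20]]]}}

```text
time: 13.52
tcp_pos: [0.617, 0.0227, 0.1928]
tool_rot: [[-0.074, 0.997, 0.002], [0.997, 0.074, -0.005], [-0.005, 0.001, -1.0]]
contact_force: [0.2, 0.4, 0.5]
width: 0.0871
```

```bash
python3 - <<'E'
from m import *
go(616,22.7,127,-84.8)
p,P=snap("wrist","w14");Q=P*1000
hsv=cv2.cvtColor(p,cv2.COLOR_RGB2HSV)
m=(Q[...,2]>118)&(Q[...,2]<140)&(hsv[...,1]<80)&(hsv[...,2]>100)&(abs(Q[...,0]-615)<50)&(abs(Q[...,1]-20)<100);print(m.sum(),rect(P[m]) if m.sum() else "")
E
```

```text
t 13.52 tcp [617.   22.7 192.8] yawy 4.3 w 87.1 F [0.2 0.4 0.5] -> cm [ 0.04 -0.1   6.58] turn -0.9
2127 (array([613.7,  22.4]), array([  9.2, 149.5]), 5.3, np.float64(125.7))
```

{"op": "jog_arm", "data": {"moves": [[[6,0,-0.1,1.5,-0.9],[5,0,-0.1,3,-0.9],[4,0,-0.1,4.5,-0.9],[4,0,-0.1,6,-0.9],[4,0,-0.1,6.5,-0.9]]]}}

```text
time: 13.98
tcp_pos: [0.6146, 0.0224, 0.1248]
tool_rot: [[-0.099, 0.995, -0.003], [0.995, 0.099, -0.004], [-0.004, -0.003, -1.0]]
contact_force: [-1.1, 0.6, -0.9]
width: 0.0614
```

{"op": "jog_arm", "data": {"moves": [[[2,0,0,0,0],[1.6,0,0,0,0],[1.6,0,0,0,0],[1.6,0,0,0,0],[1.6,0,0,0,0]]], "squeeze": 5}}

```text
time: 14.4
tcp_pos: [0.6154, 0.0224, 0.126]
tool_rot: [[-0.1, 0.995, -0.001], [0.995, 0.1, -0.004], [-0.004, -0.001, -1.0]]
contact_force: [-1.5, -0.3, -0.4]
width: 0.0287
```

{"op": "jog_arm", "data": {"moves": [[[1.6,0,0,0,0],[1.6,0,0,0,0],[1.6,0,0,0,0]]]}}

```text
time: 14.65
tcp_pos: [0.6156, 0.0223, 0.1265]
tool_rot: [[-0.1, 0.995, -0.0], [0.995, 0.1, -0.005], [-0.005, -0.0, -1.0]]
contact_force: [0.2, 0.4, -0.4]
width: 0.017
```

```bash
python3 - <<'E'
from m import *
panelfit(("side",),tag="15")
go(657,26.3,135,-84.8)
E
```

```text
side 139 alpha 67.1 ny 0.016 x [34.3 74.4] y [-52.6  78.4] z [ 33.8 126.4]
t 14.7 tcp [615.5  22.4 126.3] yawy 5.7 w 16.8 F [ 0.3  0.4 -0.2] -> cm [-0.03  4.17 -0.87] turn 0.5
```

{"op": "jog_arm", "data": {"moves": [[[1.4,0,0.5,-0.2,0],[1.4,0,1,-0.35,0],[1.3,0,1.5,-0.45,0],[1.2,0,1.9,-0.55,0],[1.2,0,2.3,-0.6,0]]]}}

```text
time: 15.12
tcp_pos: [0.6392, 0.0247, 0.1326]
tool_rot: [[-0.1, 0.995, 0.0], [0.995, 0.1, -0.005], [-0.005, -0.0, -1.0]]
contact_force: [-0.4, -0.2, -0.8]
width: 0.0122
```

```bash
python3 - <<'E'
from m import *
panelfit(("scene",),tag="16")
go(657,26.3,135,-84.8)
E
```

```text
scene 560 alpha 80.4 ny -0.004 x [57.8 79.5] y [-75.6 -14.3] z [ 20.5 133.5]
t 15.17 tcp [639.8  24.7 132.8] yawy 5.7 w 12.1 F [-1.4  0.5  0.2] -> cm [-0.02  1.73 -0.22] turn 0.5
```

{"op": "jog_arm", "data": {"moves": [[[1,0,0.4,-0.05,0],[0.9,0,0.8,-0.1,0],[0.8,0,1.2,-0.15,0],[0.5,0,1.4,-0.2,0],[0.3,0,1.4,-0.2,0]]]}}

```text
time: 15.58
tcp_pos: [0.6543, 0.0261, 0.1349]
tool_rot: [[-0.1, 0.995, 0.002], [0.995, 0.1, -0.004], [-0.005, 0.001, -1.0]]
contact_force: [0.1, 0.2, 0.4]
width: 0.0066
```

{"op": "jog_arm", "data": {"moves": [[[0.2,0,0,0,0],[0.2,0,0,0,0],[0.2,0,0,0,0]]], "squeeze": 20}}

```text
time: 15.83
tcp_pos: [0.6543, 0.0262, 0.1349]
tool_rot: [[-0.099, 0.995, 0.002], [0.995, 0.099, -0.004], [-0.005, 0.001, -1.0]]
contact_force: [-0.5, -0.5, -0.5]
width: 0.0056
```

```bash
python3 - <<'E'
from m import *
panelfit(("scene",),tag="17")
go(690,26.3,139,-92)
cv2.imwrite("pics/c17.png",cv2.resize(cv2.imread("pics/scene17.png")[150:340,200:420],(660,570)))
E
```

```text
scene 97 alpha -83.6 ny 0.001 x [74.3 81.2] y [-76.  -14.4] z [124. 135.]
t 15.88 tcp [654.3  26.2 134.9] yawy 5.7 w 5.8 F [ 0.4 -0.2 -0.1] -> cm [-0.34  3.56 -0.41] turn 7.7
```

View pics/c17.png

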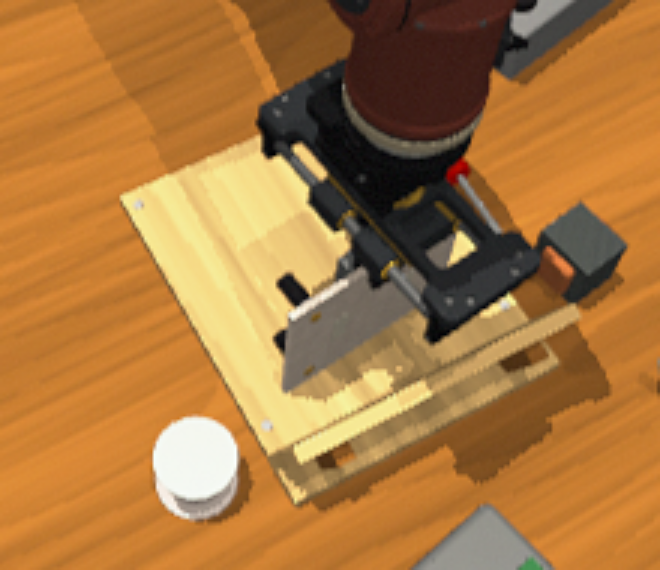

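{"op": "jog_arm", "data": {"moves": [[[0.2,0,0,-0.4,0],[0.2,0,0.8,-0.5,2],[0.2,-0.1,1.8,-0.5,4],[0.2,-0.2,2.8,-0.5,6],[0.2,-0.3,3.5,-0.5,7.7]]]}}

```text
time: 16.3
tcp_pos: [0.6892, 0.0268, 0.1391]
tool_rot: [[0.036, 0.999, 0.0], [0.999, -0.036, -0.004], [-0.004, 0.0, -1.0]]
contact_force: [-0.2, -0.2, -3.2]
width: 0.0061
```

```bash
python3 - <<'E'
from m import *
go(696,26,135,-92)
for n in("scene","side"):
    p,P=snap(n,n+"18");Q=P*1000;hsv=cv2.cvtColor(p,cv2.COLOR_RGB2HSV)
    m=(Q[...,2]>120)&(Q[...,2]<145)&(hsv[...,1]<60)&(hsv[...,2]>130)&(abs(Q[...,0]-690)<25)&(abs(Q[...,1]-26)<85);print(n,m.sum(),rect(P[m]) if m.sum()>3 else "",np.percentile(Q[m],[1,99],axis=0).round(1))
    for z0 in(30,60,90,120):
        mm=(abs(Q[...,2]-z0)<6)&(hsv[...,1]<60)&(hsv[...,2]>110)&(abs(Q[...,0]-690)<30)&(Q[...,1]<0)&(Q[...,1]>-60); print(z0,mm.sum(),np.nanmedian(Q[...,0][mm]).round(1) if mm.sum() else "")
E
```

```text
t 16.3 tcp [689.2  26.8 139.1] yawy -2.1 w 6.1 F [-0.2 -0.2 -3.2] -> cm [-0.05  0.68  0.41] turn -0.1
scene 97 (array([683.4, -19.9]), array([58.3, 11.7]), 90.0, np.float64(135.7)) [[678.1 -48.8 127.5]
 [689.3   9.  138.5]]
30 32 688.5
60 44 688.6
90 53 688.4
120 44 688.4
side 62 (array([689. ,  37.6]), array([133.5,   7.8]), 85.7, np.float64(134.6)) [[681.8 -28.3 122.3]
 [695.6 104.1 137.7]]
30 0 
60 13 685.2
90 14 686.1
120 10 685.9
```

{"op": "jog_arm", "data": {"moves": [[[0.2,0,0.3,0,0],[0.2,0,0.6,0,0],[0.2,0,0.6,0.2,0],[0.2,0,0.6,0.4,0],[0.2,0,0.6,0.45,0]]]}}

```text
time: 16.82
tcp_pos: [0.6955, 0.0264, 0.1349]
tool_rot: [[0.035, 0.999, 0.001], [0.999, -0.035, -0.004], [-0.004, 0.001, -1.0]]
contact_force: [0.0, -0.1, -0.6]
width: 0.0055
```

{"op": "jog_arm", "data": {"moves": [[[1.5,0,0,0,0],[1.5,0,0,0,0],[1.5,0,0.3,0,0],[1.5,0,0.8,0.05,0],[1.5,0,1.3,0.1,0]]]}}

```text
time: 17.23
tcp_pos: [0.7092, 0.0259, 0.1345]
tool_rot: [[0.035, 0.999, 0.002], [0.999, -0.035, -0.005], [-0.004, 0.002, -1.0]]
contact_force: [0.5, -0.2, -0.6]
width: 0.0149
```

{"op": "jog_arm", "data": {"moves": [[[1.5,0,0.4,0,0],[1.5,0,0.8,0.1,0],[1.5,0,1.2,0.2,0],[1.5,0,1.5,0.3,0]]]}}

```text
time: 17.57
tcp_pos: [0.7249, 0.0253, 0.1313]
tool_rot: [[0.035, 0.999, 0.002], [0.999, -0.035, -0.005], [-0.005, 0.003, -1.0]]
contact_force: [-0.0, 0.0, 0.7]
width: 0.0151
```

```bash
cat >> m.py <<'E'
def lean(tag):
    b=np.array([611.5,35]);a=np.radians(-2);e=np.array([np.cos(a),np.sin(a)]);f=np.array([-e[1],e[0]])
    for n in("scene","side"):
        p,P=snap(n,n+tag);Q=P*1000;hsv=cv2.cvtColor(p,cv2.COLOR_RGB2HSV)
        X=(Q[...,:2]-b)@e;Y=(Q[...,:2]-b)@f;Z=Q[...,2]-12
        m=(hsv[...,1]<55)&(hsv[...,2]>110)&(X>-110)&(X<150)&(abs(Y)<105)&(Z>8)&(Z<130)
        l,k,st,_=cv2.connectedComponentsWithStats(m.astype(np.uint8));m=k==1+np.argmax(st[1:,4])
        pf=np.polyfit(Z[m],X[m],1);print(n,m.sum(),"lean deg",np.degrees(np.arctan(pf[0])).round(1),"X at foot",pf[1].round(1),"Z",np.percentile(Z[m],[1,99]).round(0),"Y",np.percentile(Y[m],[1,99]).round(0),"yaw slope",np.linalg.lstsq(np.c_[Z[m],Y[m],np.ones(m.sum())],X[m],rcond=None)[0].round(3))
E
python3 - <<'E'
from m import *
lean("19"); go(735,25,125,-92)
E
```

```text
scene 181 lean deg 15.5 X at foot 84.1 Z [ 19. 119.] Y [-82. -14.] yaw slope [2.7600e-01 1.4000e-02 8.5024e+01]
side 699 lean deg 16.6 X at foot 82.1 Z [ 10. 116.] Y [-3. 72.] yaw slope [ 2.9700e-01 -3.0000e-03  8.2218e+01]
t 17.67 tcp [724.7  25.3 131.1] yawy -2.0 w 15.1 F [-0.9 -0.4  0.1] -> cm [0.01 1.03 0.61] turn 0.0
```

{"op": "jog_arm", "data": {"moves": [[[1.5,0,0.4,0.1,0],[1.5,0,0.8,0.2,0],[1.5,0,1.2,0.35,0],[1.5,0,1.5,0.45,0]]]}}

```text
time: 18.0
tcp_pos: [0.7396, 0.0247, 0.1264]
tool_rot: [[0.035, 0.999, 0.001], [0.999, -0.035, -0.005], [-0.005, 0.001, -1.0]]
contact_force: [-3.3, 0.6, -0.1]
width: 0.015
```

```bash
python3 - <<'E'
from m import *
lean("20"); go(735,25,125,-92)
E
```

```text
scene 228 lean deg 24.6 X at foot 75.7 Z [ 22. 115.] Y [-82. -22.] yaw slope [ 4.6200e-01 -2.3000e-02  7.4045e+01]
side 1256 lean deg 25.9 X at foot 75.2 Z [  9. 109.] Y [-75.  71.] yaw slope [ 4.870e-01 -6.000e-03  7.516e+01]
t 18.1 tcp [739.8  24.7 126.1] yawy -2.0 w 15.3 F [-0.8 -0.4  0.5] -> cm [ 0.01 -0.48  0.11] turn 0.0
```

{"op": "jog_arm", "data": {"moves": [[[2,0,-0.1,0,0],[2.5,0,-0.2,0,0],[3,0,-0.2,0,0],[3,0,-0.2,0,0]]]}}

```text
time: 18.43
tcp_pos: [0.7377, 0.0248, 0.1262]
tool_rot: [[0.035, 0.999, 0.002], [0.999, -0.035, -0.005], [-0.005, 0.002, -1.0]]
contact_force: [0.5, -0.3, -0.1]
width: 0.0281
```

```bash
python3 - <<'E'
from m import *
lean("21")
E
```

```text
scene 301 lean deg 26.7 X at foot 72.5 Z [ 21. 112.] Y [-82. -19.] yaw slope [ 5.0400e-01 -2.0000e-02  7.1267e+01]
side 956 lean deg 26.1 X at foot 74.8 Z [  9. 109.] Y [-10.  71.] yaw slope [4.8900e-01 1.0000e-03 7.4767e+01]
```

{"op": "jog_arm", "data": {"moves": [[[3,0,0,-2,0],[3,0,0,-5,0],[4,0,0,-8,-7],[4,0,-1,-8,-14],[4,0,-2,-8,-21]]]}}

```text
time: 18.95
tcp_pos: [0.7195, 0.0257, 0.2103]
tool_rot: [[-0.331, 0.944, 0.008], [0.944, 0.331, -0.005], [-0.008, 0.006, -1.0]]
contact_force: [0.3, 0.5, -1.0]
width: 0.0384
```

{"op": "jog_arm", "data": {"moves": [[[4,0,0,0,-7],[4,0,0,0,-14],[4,0,0,0,-21],[4,0,0,0,-28],[4,0,0,0,-35]]]}}

```text
time: 19.37
tcp_pos: [0.7195, 0.0257, 0.2106]
tool_rot: [[-0.816, 0.578, 0.009], [0.578, 0.816, -0.005], [-0.01, 0.001, -1.0]]
contact_force: [-0.0, -0.7, -0.1]
width: 0.0399
```

{"op": "jog_arm", "data": {"moves": [[[4,0,0,0,-7],[4,0,0,0,-14],[4,0,0,0,-21],[4,0,0,0,-28],[4,0,0,0,-34]]]}}

```text
time: 19.78
tcp_pos: [0.7195, 0.0256, 0.2107]
tool_rot: [[-1.0, 0.017, 0.009], [0.017, 1.0, -0.005], [-0.009, -0.005, -1.0]]
contact_force: [-0.0, 0.1, 0.2]
width: 0.0396
```

```bash
python3 - <<'E'
from m import *
lean("22")
go(699,26.3,87,-2)
p,P=snap("wrist","w22");Q=P*1000
b=np.array([611.5,35]);a=np.radians(-2);e=np.array([np.cos(a),np.sin(a)]);f=np.array([-e[1],e[0]])
X=(Q[...,:2]-b)@e;Y=(Q[...,:2]-b)@f;Z=Q[...,2]-12
for u,v in((280,200),):pass
m=(X>60)&(X<112)&(abs(Y+5.6)<30)&(Z>45)&(Z<90); hsv=cv2.cvtColor(p,cv2.COLOR_RGB2HSV); m&=(hsv[...,2]<150)&(hsv[...,1]<80)
print(m.sum(),np.percentile(np.c_[X[m],Y[m],Z[m]],[2,50,98],axis=0).round(1))
E
```

```text
scene 537 lean deg 27.1 X at foot 71.3 Z [ 23. 112.] Y [-82.  63.] yaw slope [ 5.1400e-01 -1.0000e-02  7.1002e+01]
side 1501 lean deg 26.1 X at foot 74.9 Z [  9. 109.] Y [-76.  71.] yaw slope [ 4.9000e-01 -4.0000e-03  7.4874e+01]
t 19.88 tcp [719.5  25.6 210.8] yawy 88.8 w 39.8 F [ 0.1 -0.1 -0.2] -> cm [ 2.17  0.08 12.36] turn 0.8
1425 [[ 66.5 -32.4  46.7]
 [ 99.2  -4.7  73.3]
 [111.7  23.4  89.5]]
```

View pics/w22.png

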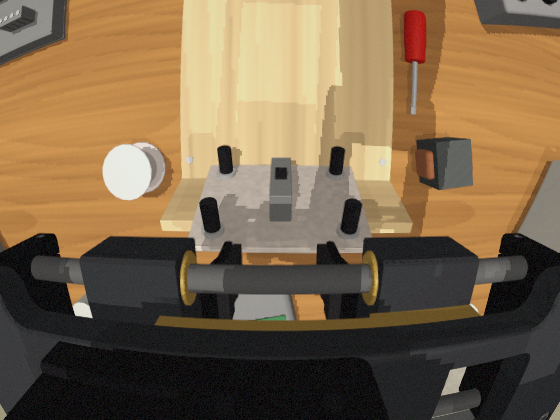

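{"op": "jog_arm", "data": {"moves": [[[4,0.8,0.1,2,0.8],[4,1.6,0.1,4,0.8],[4,2.2,0.1,6.5,0.8],[4,2.2,0.1,9,0.8],[4,2.2,0.1,10.5,0.8]]]}}

```text
time: 20.35
tcp_pos: [0.6968, 0.0268, 0.1025]
tool_rot: [[-0.999, 0.043, 0.006], [0.043, 0.999, -0.005], [-0.006, -0.005, -1.0]]
contact_force: [-0.5, -1.4, -1.8]
width: 0.0403
```

```bash
python3 - <<'E'
from m import *
go(698,26.4,87,-2)
p,P=snap("wrist","w23");i=camera_info("wrist")
# breaker outline: dark-grey vs white plate, columns across
Q=P*1000
b=np.array([611.5,35]);a=np.radians(-2);e=np.array([np.cos(a),np.sin(a)]);f=np.array([-e[1],e[0]])
X=(Q[...,:2]-b)@e;Y=(Q[...,:2]-b)@f;Z=Q[...,2]-12
# off-face distance using face line X=74.9+.49Z
be=np.radians(26.1);d=-(X-74.9-np.tan(be)*Z)*np.cos(be)
s=(X-74.9)*np.sin(be)+Z*np.cos(be)
m=(d>20)&(d<32)&(s>25)&(s<100)&(abs(Y+5)<30);print(m.sum(),np.percentile(np.c_[s[m],Y[m],d[m]],[2,50,98],axis=0).round(1))
E
```

```text
t 20.35 tcp [696.8  26.8 102.5] yawy 87.5 w 40.3 F [-0.5 -1.4 -1.8] -> cm [-0.12 -0.03  1.55] turn -0.5
1919 [[ 35.6 -25.7  20.8]
 [ 63.   -5.9  28.2]
 [ 93.9  14.1  31.7]]
```

{"op": "jog_arm", "data": {"moves": [[[4,-0.1,0,0.8,-0.5],[4,-0.1,0,1.5,-0.5],[3,-0.1,0,1.55,-0.5],[2,-0.1,0,1.55,-0.5],[1.5,-0.1,0,1.55,-0.5]]], "squeeze": 12}}

```text
time: 20.82
tcp_pos: [0.6973, 0.0267, 0.0853]
tool_rot: [[-0.999, 0.034, 0.003], [0.034, 0.999, -0.005], [-0.004, -0.004, -1.0]]
contact_force: [0.3, -0.1, -0.1]
width: 0.0271
```

{"op": "jog_arm", "data": {"moves": [[[1.2,0,0,0,0],[1.2,0,0,0,0],[1.2,0,0,0,0],[1.2,0,0,0,0]]]}}

```text
time: 21.15
tcp_pos: [0.6983, 0.0267, 0.0868]
tool_rot: [[-0.999, 0.034, 0.006], [0.034, 0.999, -0.005], [-0.006, -0.004, -1.0]]
contact_force: [0.5, -0.1, 4.4]
width: 0.0179
```

```bash
python3 - <<'E'
from m import *
lean("24")
go(694,26.4,85,-2)
E
```

```text
scene 469 lean deg 26.9 X at foot 71.6 Z [ 24. 112.] Y [-82.  61.] yaw slope [ 5.1100e-01 -1.1000e-02  7.1158e+01]
side 534 lean deg 25.8 X at foot 75.2 Z [  9. 100.] Y [-6. 72.] yaw slope [ 4.8400e-01 -3.0000e-03  7.5265e+01]
t 21.25 tcp [698.3  26.7  86.8] yawy 88.1 w 17.9 F [-0.1  0.5  5.2] -> cm [ 0.43 -0.04  0.18] turn 0.1
```

{"op": "jog_arm", "data": {"moves": [[[1.2,0.15,0,0.15,0],[1.2,0.3,0,0.25,0],[1.2,0.5,0,0.33,0],[1.2,0.7,0,0.42,0],[1.2,0.9,0,0.5,0]]]}}

```text
time: 21.67
tcp_pos: [0.6934, 0.0268, 0.0864]
tool_rot: [[-0.999, 0.034, 0.016], [0.034, 0.999, -0.005], [-0.016, -0.005, -1.0]]
contact_force: [2.4, 0.4, 15.3]
width: 0.018
```

```bash
python3 - <<'E'
from m import *
lean("25")
E
```

```text
scene 305 lean deg 19.4 X at foot 81.0 Z [ 13. 115.] Y [-82.  62.] yaw slope [3.5300e-01 3.0000e-03 8.1058e+01]
side 461 lean deg 21.5 X at foot 75.5 Z [  9. 102.] Y [-5. 72.] yaw slope [ 3.9600e-01 -2.0000e-03  7.5524e+01]
```

{"op": "jog_arm", "data": {"moves": [[[1.2,0,0,-0.6,0],[1.2,0.1,0,-1.2,0],[1.2,0.4,0,-1.8,0],[1.2,0.8,0,-2.4,0],[1.2,1.2,0,-2.6,0]]]}}

```text
time: 22.18
tcp_pos: [0.6799, 0.0274, 0.1123]
tool_rot: [[-0.999, 0.034, 0.014], [0.034, 0.999, -0.005], [-0.015, -0.005, -1.0]]
contact_force: [1.0, -0.4, -4.8]
width: 0.0176
```

```bash
python3 - <<'E'
from m import *
lean("26");go(680,26,100,-2)
cv2.imwrite("pics/c26.png",np.hstack([cv2.resize(cv2.imread("pics/side26.png")[130:290,130:330],(500,400)),cv2.resize(cv2.imread("pics/scene26.png")[200:320,230:380],(300,240)) if 0 else cv2.resize(cv2.imread("pics/scene26.png")[200:330,240:370],(300,400))]))
E
```

```text
scene 24 lean deg 24.7 X at foot 45.0 Z [ 52. 127.] Y [-81. -61.] yaw slope [ 0.407 -0.205 34.525]
side 539 lean deg 22.2 X at foot 50.7 Z [ 29. 125.] Y [-12.  72.] yaw slope [ 4.0900e-01 -3.0000e-03  5.0734e+01]
t 22.28 tcp [679.7  27.5 112. ] yawy 88.1 w 18.1 F [-0.3  0.  -4.1] -> cm [-0.02 -0.15  1.2 ] turn 0.1
```

View pics/c26.png

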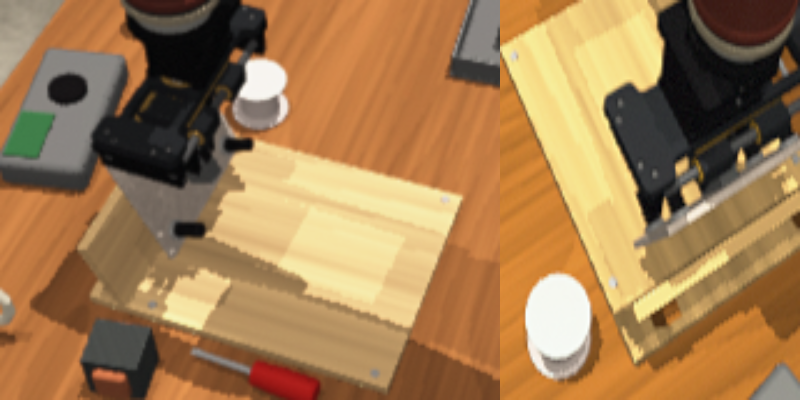

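{"op": "jog_arm", "data": {"moves": [[[1.2,-1.2,0,0,0],[1.2,-2.4,0,0,0],[1.2,-3,0,0,0],[1.2,-3.4,0,0,0],[1.2,-3.8,0,0,0]]]}}

```text
time: 22.7
tcp_pos: [0.7158, 0.0262, 0.1131]
tool_rot: [[-0.999, 0.033, 0.009], [0.033, 0.999, -0.005], [-0.009, -0.005, -1.0]]
contact_force: [-10.1, 0.2, 8.7]
width: 0.0179
```

```bash
python3 - <<'E'
from m import *
lean("27");go(680,26,114,-2)
E
```

```text
scene 388 lean deg 29.7 X at foot 66.5 Z [ 50. 130.] Y [-82.  62.] yaw slope [ 5.7700e-01 -1.3000e-02  6.5404e+01]
side 908 lean deg 31.7 X at foot 64.9 Z [ 33. 125.] Y [-76.  72.] yaw slope [ 6.190e-01 -3.000e-03  6.479e+01]
t 22.8 tcp [716.6  26.2 113.3] yawy 88.1 w 17.8 F [-6.7  0.1  5.5] -> cm [ 3.65 -0.14 -0.11] turn 0.1
```

{"op": "jog_arm", "data": {"moves": [[[1.2,-0.4,0,-0.1,0],[1.2,-0.8,0,-0.2,0],[1.2,-1.2,0,-0.2,0],[1.2,-1.4,0,-0.2,0]]]}}

```text
time: 23.13
tcp_pos: [0.7275, 0.0258, 0.1152]
tool_rot: [[-0.999, 0.033, 0.003], [0.033, 0.999, -0.005], [-0.003, -0.005, -1.0]]
contact_force: [-7.1, -1.0, 2.9]
width: 0.0177
```

```bash
python3 - <<'E'
from m import *
lean("28");go(680,26,114,-2)
E
```

```text
scene 394 lean deg 60.0 X at foot -24.5 Z [ 85. 102.] Y [-46.  52.] yaw slope [ 1.7320e+00 -5.0000e-03 -2.4389e+01]
side 1316 lean deg 63.1 X at foot -42.5 Z [56. 95.] Y [-76.  71.] yaw slope [ 1.9640e+00  7.0000e-03 -4.1921e+01]
t 23.23 tcp [729.   25.8 115.3] yawy 88.1 w 17.9 F [-6.3 -0.6  2.6] -> cm [ 4.9  -0.14  0.1 ] turn 0.1
```

{"op": "jog_arm", "data": {"moves": [[[1.2,0.8,0,-0.4,0],[1.2,2.6,0,-0.5,0],[1.2,5,0,-0.3,0],[1.2,7.5,0,0,0],[1.2,9.5,0,0.5,0]]]}}

```text
time: 23.65
tcp_pos: [0.6321, 0.0291, 0.1096]
tool_rot: [[-0.999, 0.033, 0.006], [0.033, 0.999, -0.005], [-0.006, -0.005, -1.0]]
contact_force: [0.9, 0.8, -3.6]
width: 0.018
```

{"op": "jog_arm", "data": {"moves": [[[1.2,1,0,0.8,0],[1.2,1.7,0,1.6,0],[1.2,2,0,2.4,0],[1.2,2,0,3,0],[1.2,2,0,3.4,0]]]}}

```text
time: 24.07
tcp_pos: [0.6125, 0.0295, 0.0745]
tool_rot: [[-0.999, 0.033, 0.006], [0.033, 0.999, -0.005], [-0.006, -0.005, -1.0]]
contact_force: [0.5, -0.1, -4.5]
width: 0.0175
```

```bash
python3 - <<'E'
from m import *
lean("29");go(615,29,71,-2)
E
```

```text
scene 1185 lean deg 65.4 X at foot -90.3 Z [23. 68.] Y [-82.  64.] yaw slope [ 2.1740e+00  7.0000e-03 -8.9767e+01]
side 1241 lean deg 59.5 X at foot -69.3 Z [14. 64.] Y [-75.  71.] yaw slope [  1.579   0.084 -66.748]
t 24.17 tcp [612.5  29.5  74.5] yawy 88.1 w 17.8 F [ 0.  -0.6 -4.2] -> cm [-0.25 -0.04  0.35] turn 0.1
```

{"op": "jog_arm", "data": {"moves": [[[1.2,0,0,0.3,0],[1.2,0,0,0.6,0],[1.2,0,0,0.85,0],[1.2,-0.2,0,1.1,0],[1.2,-0.4,0,1.35,0]]]}}

```text
time: 24.58
tcp_pos: [0.6167, 0.0293, 0.0608]
tool_rot: [[-0.999, 0.033, 0.005], [0.033, 0.999, -0.005], [-0.005, -0.005, -1.0]]
contact_force: [-1.1, -0.4, -2.0]
width: 0.0179
```

```bash
python3 - <<'E'
from m import *
lean("30");go(615,29,71,-2)
E
```

```text
scene 1185 lean deg 67.4 X at foot -62.6 Z [11. 53.] Y [-82.  63.] yaw slope [ 2.3970e+00  3.0000e-03 -6.2405e+01]
side 1014 lean deg 58.4 X at foot -40.6 Z [ 8. 48.] Y [-75.  71.] yaw slope [  1.442   0.114 -38.712]
t 24.68 tcp [616.8  29.2  60.7] yawy 88.1 w 17.9 F [ 0.5 -0.  -3. ] -> cm [ 0.17 -0.03 -1.03] turn 0.1
```

{"op": "jog_arm", "data": {"moves": [[[1.2,-0.25,0,0.4,0],[1.2,-0.45,0,0.8,0],[1.2,-0.65,0,1.2,0],[1.2,-0.8,0,1.5,0],[1.2,-0.9,0,1.75,0]]]}}

```text
time: 25.1
tcp_pos: [0.6266, 0.0288, 0.0432]
tool_rot: [[-0.999, 0.033, 0.006], [0.033, 0.999, -0.005], [-0.007, -0.005, -1.0]]
contact_force: [1.5, -0.1, -1.5]
width: 0.0183
```

```bash
python3 - <<'E'
from m import *
lean("31");go(615,29,39,-2)
cv2.imwrite("pics/c31.png",np.hstack([cv2.resize(cv2.imread("pics/side31.png")[150:290,150:330],(500,389)),cv2.resize(cv2.imread("pics/scene31.png")[190:320,230:370],(300,389))]))
E
```

```text
scene 1263 lean deg 69.7 X at foot 8.5 Z [ 9. 18.] Y [-82.  64.] yaw slope [2.678 0.069 9.762]
side 266 lean deg 8.4 X at foot 32.7 Z [ 8. 39.] Y [36. 75.] yaw slope [ 0.061  0.225 21.138]
t 25.2 tcp [625.9  28.8  42.8] yawy 88.1 w 18.0 F [ 1.3 -0.3 -2.4] -> cm [ 1.09 -0.02  0.37] turn 0.1
```

View pics/c31.png

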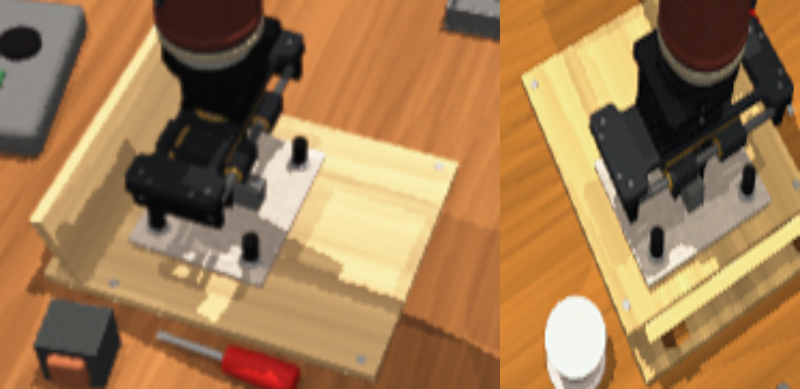

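{"op": "jog_arm", "data": {"moves": [[[1.2,-0.05,0,0.15,0],[1.2,-0.1,0,0.3,0],[1.2,-0.1,0,0.4,0],[1.2,-0.1,0,0.45,0],[1.2,-0.1,0,0.45,0]]]}}

```text
time: 25.62
tcp_pos: [0.627, 0.0288, 0.0387]
tool_rot: [[-0.999, 0.033, 0.005], [0.033, 0.999, -0.005], [-0.005, -0.005, -1.0]]
contact_force: [-0.1, -0.3, 2.6]
width: 0.0178
```

```bash
cat >> m.py <<'E'
def flat(tag):
    b=np.array([611.5,35]);a=np.radians(-2);e=np.array([np.cos(a),np.sin(a)]);f=np.array([-e[1],e[0]])
    for n in("scene","side"):
        p,P=snap(n,n+tag);Q=P*1000;hsv=cv2.cvtColor(p,cv2.COLOR_RGB2HSV)
        X=(Q[...,:2]-b)@e;Y=(Q[...,:2]-b)@f;Z=Q[...,2]-12
        m=(hsv[...,1]<55)&(hsv[...,2]>110)&(X>-110)&(X<95)&(abs(Y)<105)&(Z>0)&(Z<30)
        l,k,st,_=cv2.connectedComponentsWithStats(m.astype(np.uint8));m=k==1+np.argmax(st[1:,4])
        c=np.linalg.lstsq(np.c_[X[m],Y[m],np.ones(m.sum())],Z[m],rcond=None)[0]
        print(n,m.sum(),"plane",c.round(3),"Z",np.percentile(Z[m],[1,50,99]).round(1),cv2.minAreaRect(np.c_[X[m],Y[m]].astype(np.float32)))
E
python3 - <<'E'
from m import *
flat("32");go(615,29,39,-2)
E
```

```text
scene 1309 plane [5.000e-03 0.000e+00 6.093e+00] Z [ 2.2  6.3 10.4] ((12.428260803222656, -8.166793823242188), (117.82037353515625, 149.41464233398438), 0.09290356934070587)
side 1236 plane [-2.000e-03  1.000e-03  4.486e+00] Z [ 0.8  4.4 10.1] ((11.905513763427734, -5.358924865722656), (153.89588928222656, 118.81425476074219), 89.73971557617188)
t 25.72 tcp [627.   28.8  38.7] yawy 88.1 w 17.6 F [-0.2 -0.3  2.1] -> cm [ 1.2  -0.02 -0.04] turn 0.1
```

{"op": "jog_arm", "data": {"moves": [[[2.2,0,0,0,0],[3,0,0,0,0],[4,0,0,0,0],[4,0,0,0,0],[4,0,0,0,0]]]}}

```text
time: 26.13
tcp_pos: [0.6269, 0.0288, 0.0385]
tool_rot: [[-0.999, 0.033, 0.005], [0.033, 0.999, -0.005], [-0.005, -0.005, -1.0]]
contact_force: [0.5, -0.2, 0.6]
width: 0.0374
```

{"op": "jog_arm", "data": {"moves": [[[4,0,0,-2,0],[4,0,0,-5,0],[4,0,0,-9,0],[4,0,0,-13,0],[4,0,0,-17,0]]]}}

```text
time: 26.55
tcp_pos: [0.6255, 0.0297, 0.2099]
tool_rot: [[-0.999, 0.033, 0.004], [0.033, 0.999, -0.005], [-0.004, -0.005, -1.0]]
contact_force: [-0.3, -0.6, -0.8]
width: 0.0399
```

{"op": "jog_arm", "data": {"moves": [[[4,4,0,0,0],[4,8,0,0,0],[4,12,0,0,0],[4,15,0,0,0],[4,15,0,0,0]]]}}

```text
time: 26.97
tcp_pos: [0.47, 0.0354, 0.2078]
tool_rot: [[-0.999, 0.032, -0.001], [0.032, 0.999, -0.005], [0.001, -0.005, -1.0]]
contact_force: [1.0, -0.5, 0.2]
width: 0.04
```

```bash
python3 - <<'E'
from m import *
flat("33");go(615,29,39,-2)
cv2.imwrite("pics/c33.png",np.hstack([cv2.resize(cv2.imread("pics/side33.png")[90:300,120:380],(480,388)),cv2.resize(cv2.imread("pics/scene33.png")[170:330,80:420],(320,150))[np.minimum(np.arange(388)*150//388,149)]]))
E
```

```text
scene 2459 plane [-1.000e-03  1.000e-03  6.402e+00] Z [ 2.6  6.3 11. ] ((11.676689147949219, -7.478721618652344), (150.10162353515625, 120.91830444335938), 89.72493743896484)
side 1950 plane [1.000e-03 1.000e-03 4.658e+00] Z [ 0.9  4.5 11.7] ((12.837493896484375, -4.36724853515625), (120.59774017333984, 152.9130096435547), 0.013403336517512798)
t 27.07 tcp [475.1  34.8 209.6] yawy 88.1 w 39.8 F [ 0.1 -0.5 -0.6] -> cm [-13.91  -0.03  17.14] turn 0.1
```

View pics/c33.png

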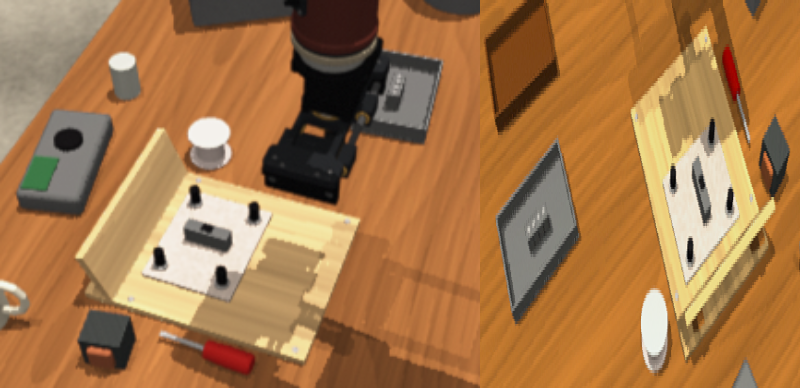

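```bash
python3 -c "
from plant import *
print(close_job())"
```

```text
the job is handed in; nothing more can be done
None
```

The terminal block is in the grey tray, and the panel lies turned over on the bed with its posts up. I handed the job in at about 27 s, with the gripper open and clear of everything.

**How it went**
- **Block:** I gripped it by its two ends, carried it over and let it go in the tray. The last picture shows it there, and no neighbouring object looks disturbed.
- **Tipping up:** I pressed on the panel's +x overhang to roll it over its posts. The first press slipped off at about 7° and the panel dropped back onto its posts without shifting. The second went up to about 68°, resting on its edge and post ends.
- **Leaning:** I pinched the top edge, set the panel square in front of the rest's foot, and eased it back until it leaned there alone for over 2 s.
- **Lowering:** I pinched the breaker, kept hold of it the whole way down, and released once the panel was flat.

**Last checks, both outside cameras**
- The panel is flat and within about 0.3° of square to the rest.
- It runs from about x = -48 to +72 mm and y = -82 to +72 mm on the bed, so it is wholly on it.

**What differed from plan**
- **Lean angle:** it was about 26°, not 20°, because the lower edge stood some 8 mm out from the rest's foot.
- **First pull on the breaker:** it only tilted the panel more upright. I lifted the panel, turned it against the rest's top edge, and then set it down.
- **Camera disagreement:** the outside cameras differed by up to about 9° on the tilt during the last part of the lowering, but agreed once it was flat.

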